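Mark the round sample disc with the hand punch

ROBOT

A 6-joint arm with a two-finger parallel gripper is mounted at the origin on the work surface. World frame = base frame: x ahead of the robot, y to its left, z up, the work surface at z = 0. Lengths are in m, angles in rad, forces in N, time in s.
With the tool pointing down it reaches from about 0.35 to 0.775 m from the base axis. Payload 5.5 kg.
Tool frame: the origin (TCP) lies at the very end of the fingers, on their centre line; the grasp point (between the pads) lies 19 mm behind it; z points along the fingers, y is the line along which they close (so a half turn about z gives the same grasp; the last joint's range is limited). The gripper opens to 85 mm and grips with 20 to 120 N. Pads are 22 mm wide; open, the fingers measure 114 mm over their backs; the gripper's body (76 mm by 85 mm) begins 54 mm behind the grasp point. The pads swing forward as they close: fully open they stand 13 mm farther back than shut.
Start: joints at [1.054, 0.313, 0.046, 1.304, 0, 1.431], TCP at [0.212, 0.535, 0.231] pointing down, gripper open.
Joint ranges: [-2.76, 2.76], [-0.86, 1.69], [-1.03, 1.26], [-2.2, 2.34], [-1.47, 1.5], [-3.14, 3.14]. Speed limits (rad/s): [2.57, 2.57, 3.14, 3.14, 3.14, 3.14].

INTERFACE

Orientations are given as a unit quaternion [w, x, y, z].
In Python, from workcell import get_state, read_camera, calibration, hand_in gives the robot as it stands.
- The arm moves only by the tool drive_tool, never from a script. Its argument "deltas" is a list that holds one entry, the list of rows, each a list of 7 numbers: the closure in counts, from 0 (fully open) to 255 (shut), then the shift along the tool's x, y, z in m, then the turn, a rotation vector about the tool's x, y, z in degrees. A call has 1 to 12 rows; each row is the pose to reach, as a shift and turn from the pose commanded when the call began, along the tool's axes at that moment; what a row does not reach only later rows make up. A row lasts 1/8 s, in which the tool goes at most 62.5 mm and 10.7 degrees, less where a joint would pass 70% of its speed; a pose out of reach is approached as far as the arm can. A call with a gripper value outside its range is refused whole. The fingers move at their own pace and stop on an object; "newtons" is the grip in N (left out, the last holds). Time passes only in rows, so rows that repeat a pose let the fingers close. It gives the time, the measured TCP pose, the force, the opening and the grip force at its end, in the units of the state.
- get_state(): the state, without advancing time (a new reading comes with each control period).
- read_camera(name): name is "scene" or "top"; returns (picture, depth): 400x640x3 uint8, red, green, blue; 400x640 float32, m along the optical axis (not along the pixel's ray), 0 where there is no reading.
- calibration(name): a dict with "mtx" (3x3 intrinsics, pixels), "k1" (the pictures are not rectified: a ray, as slopes to the right and down, at radius r is drawn at 1 + k1 r^2 times it, then the intrinsics apply), "world_from_camera" (4x4, takes a point from camera to world coordinates). Camera axes: x right, y up, looking along -z (the intrinsics and any distortion apply to the point x, -y, -z); pixel columns grow to the right and rows downward; lengths in m; the calibration is good to about 2 mm. A picture is of the moment at which its call begins. calibration takes no time and is no camera call.
- hand_in(): hands the job in; it is judged then, once.
The state is a dict: "clock": time; "joint_pos": joint angles; "qvel": joint speeds; "tau": joint torques, N m; "tcp_pos": TCP position; "orientation": TCP orientation; "wrist_force": force on the tool from outside, world axes, zero at the start; "ft_torque": the same for the moment, N m; "finger_gap": finger opening in m; "grip_force": force on a finger pad.
Only numpy, scipy, OpenCV 4.12 (cv2) and the standard library are available. Lean on these libraries where they do the work, as an engineer would, in place of code of your own. Each camera call takes 0.05 s, during which the arm holds its last target. There are 200 camera calls.

TASK

Take the marking punch from its holder and mark the round sample disc: set the punch on the middle of the disc, press it straight down with a steady 12 N or so for two seconds, never more than 20 N, and lift it straight off so that the disc is not dragged. Then stand the punch fully back in its holder and let go. Do not touch the stand with the square tab or disturb the other things on the bench.

Things in the scene. Friction and masses are not known exactly. Their poses are not given: they have to be found in the camera images.
- punch: Hand marking punch, 110 to 230 g, upright in its holder. Origin: centre of the collar's underside, z up its axis. Collar 30 mm across, z 0 to 6 mm; square wooden handle 24 x 24 mm, sides along x and y, z 6 to 56; steel cap 18 mm across, z 56 to 60. Below: shank 14 mm across to z -32, then a nose 10 mm across with a flat marking face at z -40.
- punch_tip (a point): Centre of the punch's flat marking face, 40 mm below the punch's origin on its axis.
- holder: Fixed grey plastic block, a 50 mm cube, with an upright round hole, 17 mm across and 46 mm deep, in the middle of its top. Origin: centre of its underside. The seated punch hangs in the hole, its collar resting on the block: the punch's origin is then 50 mm above the holder's.
- stand: Fixed marking stand with the ROUND aluminium disc (30 mm across, 3 mm thick) on a 42 mm spring-loaded anvil. Base 56 x 56 x 12 mm. Origin: centre of its underside; the disc's middle is on its z axis. The disc's top is 65 to 83 mm above the origin, as the last user clamped the post: not measured. The anvil yields straight down 1 mm per 6 N, to a hard stop at 5 mm.
- disc_dx (a joint): How far the round disc has been dragged over its anvil along the stand's x, m; 0 at the start (middle of the anvil). Only 1 N of friction holds it.
- disc_dy (a joint): The same along the stand's y, m; 0 at the start.
- stand2: A second marking stand, built like the first, that carries a SQUARE aluminium tab (27 x 27 x 3 mm); not to be touched. The two stands may have changed places. Origin: centre of the base's underside; its tab's top is also 65 to 83 mm above it.
- beaker: Glass beaker, 50 mm across, 60 mm tall, a bystander. Origin: centre of its underside.
- dropper1: White plastic dropper bottle, 28 mm across, 74 mm tall, standing between the two stands, a bystander. Origin: centre of its underside.
- dropper2: White plastic dropper bottle, 28 mm across, 74 mm tall, a bystander. Origin: centre of its underside.
- stopper1: Tapered cork stopper, 22 mm across, 22 mm tall, standing between the punch holder and the stands, a bystander. Origin: centre of its underside.
- stopper2: Tapered cork stopper, 22 mm across, 22 mm tall, a bystander. Origin: centre of its underside.
- tweezers: Steel tweezers lying flat, 110 x 7 x 7 mm, a bystander. Origin: centre of its underside.
Things that resemble listed ones, but are neither listed nor needed, are in the scene too. Of the things like the punch, leave any that is pink; of the rest the larger one is meant. What is shaped like the holder but pink or turquoise is not meant.

How it is judged:
On the way, in this order (a step that is already met when the one before it is completed fails the run):
1. the punch is drawn out of its holder (its collar more than 60 mm above its seat) (z of punch in the frame of holder above 0.11 m), for 0.1 s.
2. the punch presses on the round disc's stand with 8 to 16 N, its face within 4 mm of the disc's middle and upright within 0.06 rad, for 1.5 s without a break (contact force between punch and stand between 8 and 16 N and horizontal distance between punch_tip and stand below 0.004 m and angle between punch's own z axis and vertical below 0.06 rad), for 1.5 s.
3. the punch is lifted clear (face more than 95 mm above the stand's underside) (contact force between punch and stand below 0.05 N and z of punch_tip in the frame of stand above 0.095 m), for 0.1 s.
At the end, for the whole second after the job is handed in: The punch stands at rest and released in its holder, within 4 mm of the hole's axis, its collar within 3 mm of the holder's top, upright within 0.06 rad; the round disc lies within 2.5 mm (in x and in y) of the middle of its anvil (horizontal distance between punch and holder below 0.004 m and z of punch in the frame of holder between 0.047 and 0.053 m and angle between punch's own z axis and vertical below 0.06 rad and linear speed of punch below 0.02 m/s and value of joint disc_dx between -0.0025 and 0.0025 m and value of joint disc_dy between -0.0025 and 0.0025 m); the robot touches nothing.
It fails at once if the punch presses on the round disc's stand with more than 20 N (contact force between punch and stand above 20 N).
It fails at once if the punch bears on the round disc's stand (over 2 N) more than 6 mm off the disc's middle (contact force between punch and stand above 2 N and horizontal distance between punch_tip and stand above 0.006 m).
It fails at once if the round disc is dragged more than 2.5 mm (value of joint any of disc_dx, disc_dy above 0.0025 m or value of joint any of disc_dx, disc_dy below -0.0025 m).
It fails at once if the stand with the square tab is touched (over 0.5 N) (contact force between any of the fingers, the arm, punch and stand2 above 0.5 N).
It fails at once if a bystander is moved more than 20 mm (distance of any of beaker, dropper1, dropper2, stopper1, stopper2, tweezers from where it was at the start of the episode above 0.02 m).
It also fails if it takes over 61 s, if anything falls off the work surface, if the arm or the gripper's body presses on something with over 40 N, if the wrist force passes 120 N, or if a joint passes its speed limit or range.

## Working session

There is one attempt and no reset: what is moved stays moved. The work goes in short steps, Python scripts to look and compute and a tool call to move; the robot and the scene stay as the last step left them, time stands still between calls to the robot, and variables do not carry over. Pictures are saved under pics/ and viewed, at most 10 in all, crops included, and the job is handed in when it is done.

Besides the shell and the picture viewer there is one more tool, called after "Emit:" in YAML: its name, and indented under it one key for each argument. drive_tool: Moves the arm, as the interface text tells. Its arguments: {"type":"object","properties":{"deltas":{"type":"array","items":{"type":"array","items":{"type":"array","items":{"type":"number"}}}},"newtons":{"type":"number"}},"required":["deltas"]}

```bash
mkdir -p pics
cat > h.py <<'E'
import numpy as np, cv2
from workcell import *
def pts(name,d):
    c=calibration(name);K=np.array(c["mtx"]);T=np.array(c["world_from_camera"])
    v,u=np.mgrid[0:400,0:640].astype(float)
    p=cv2.undistortPoints(np.stack([u.ravel(),v.ravel()],1)[:,None],K,np.array([c["k1"],0,0,0.]))[:,0]
    x,y=p.T; z=d.ravel()
    return (np.stack([x*z,-y*z,-z],1)@T[:3,:3].T+T[:3,3]).reshape(400,640,3)
def load(name):
    z=np.load(name+'.npz');return z['im'],z['d'],pts(name,z['d'])
def snap(name):
    im,d=read_camera(name);np.savez(name+'.npz',im=im,d=d);return im,d,pts(name,d)
E
python3 - <<'E'
from h import *
for n in("scene","top"):
    im,d,P=snap(n);cv2.imwrite(f'pics/{n}0.png',im[:,:,::-1]);c=calibration(n);print(c)
print(get_state())
E
```

```text
{'mtx': array([[443.1283154 ,   0.        , 321.64403752],
       [  0.        , 443.1283154 , 199.43030897],
       [  0.        ,   0.        ,   1.        ]]), 'k1': -0.047658332807473995, 'world_from_camera': array([[ 1.10565769e-02, -6.64894787e-01,  7.46855190e-01,
         1.22229143e+00],
       [ 9.99900120e-01,  7.75884978e-04, -1.41119602e-02,
        -4.24769148e-02],
       [ 8.80349502e-03,  7.46936624e-01,  6.64836956e-01,
         6.26807698e-01],
       [ 0.00000000e+00,  0.00000000e+00,  0.00000000e+00,
         1.00000000e+00]])}
{'mtx': array([[515.57542654,   0.        , 317.12771617],
       [  0.        , 515.57542654, 195.12370312],
       [  0.        ,   0.        ,   1.        ]]), 'k1': -0.10639511719927819, 'world_from_camera': array([[-0.00690822,  0.99319591, -0.11625041,  0.43755091],
       [-0.99996533, -0.00740183, -0.00381494, -0.04201957],
       [-0.00464945,  0.11622002,  0.99321261,  1.24214177],
       [ 0.        ,  0.        ,  0.        ,  1.        ]])}
{'clock': 0.1, 'joint_pos': array([1.05440298e+00, 3.13934828e-01, 4.50757414e-02, 1.30360586e+00,
       7.29016881e-06, 1.43116415e+00]), 'qvel': array([-0.00105349, -0.00021101,  0.00349293,  0.00102018, -0.00032331,
       -0.00088792]), 'tau': array([ 2.16637884e-03, -4.81726813e+01,  2.99242401e+01,  1.27820400e-02,
       -1.24825310e-04, -2.68170169e-06]), 'tcp_pos': array([0.21134063, 0.53425173, 0.23048574]), 'orientation': array([-2.72234349e-04,  1.87268315e-01,  9.82308446e-01, -7.88654892e-04]), 'wrist_force': array([ 0.8457754,  0.3108405, -0.0549264]), 'ft_torque': array([0.11274471, 0.00893483, 0.00511368]), 'grip_force': 0.0, 'finger_gap': 0.08529388071921534}
```

View pics/scene0.png

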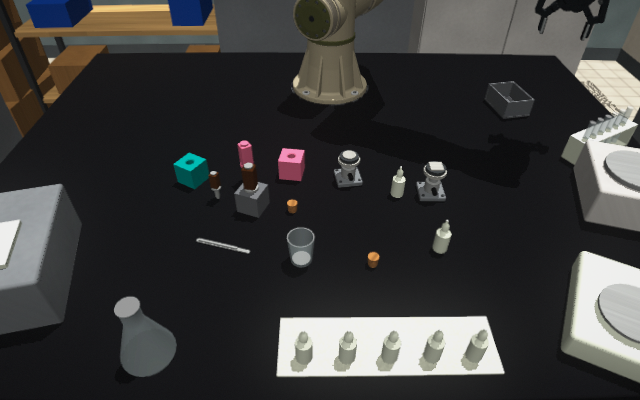

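View pics/top0.png

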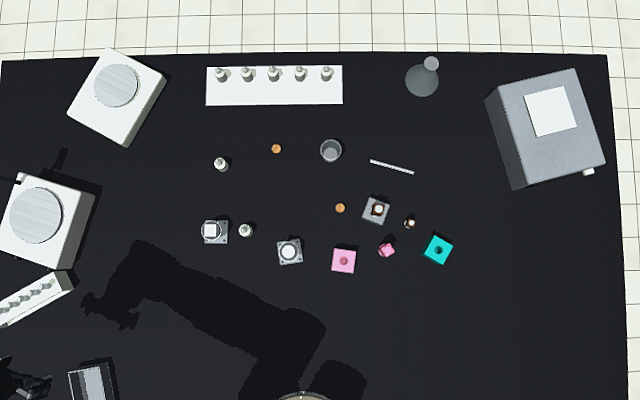

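Candidates:
- Punches: brown in the grey block at scene (249,178) / top (377,209), a small brown one at top (409,223), and a pink one at top (386,250). I choose the large brown one.
- Holders: grey at top (377,209), pink at (343,261), turquoise at (438,249). I choose grey.
- Stands: the round disc looks to be at top (289,251), scene (348,160). The square tab is at top (213,231).

A close crop will check these.

Run:
```python
from h import *
im,d,P=load('top'); 
a=cv2.resize(im[180:280,190:320],None,fx=5,fy=5,interpolation=cv2.INTER_CUBIC)[:, :, ::-1]
b=cv2.resize(im[180:280,350:430],None,fx=5,fy=5,interpolation=cv2.INTER_CUBIC)[:, :, ::-1]
a=a[:,0:650];b=b[:, :400]
out=np.hstack([a[100:500],b[0:400]]);out=cv2.resize(out,(800,int(out.shape[0]*800/out.shape[1])));cv2.imwrite('pics/crop.png',out)
def st(m,l,Q,I):
    q=Q[m]
    if len(q)==0: print(l,'none');return
    print(l,len(q),'med',np.median(q,0).round(4),'mid',((q.min(0)+q.max(0))/2).round(4),'ext',np.ptp(q,axis=0).round(4),'mean',q.mean(0).round(4),'rgb',I[m].mean(0).round())
for n in('top','scene'):
    im,d,P=load(n)
    if n=='top': C={'round':(289,251),'square':(213,231),'punch':(377,209),'small':(409,223),'pink':(386,250)}
    V,U=np.mgrid[0:400,0:640]
    if n=='top':
      cen={}
      for k,(u,v) in C.items():cen[k]=P[v-1:v+2,u-1:u+2].reshape(-1,3).mean(0)
    for k,c in cen.items():
        r=np.hypot(P[...,0]-c[0],P[...,1]-c[1])<.045
        z=P[...,2][r&(d>0)];h=np.histogram(z,bins=np.arange(-.005,.16,.005))
        print(n,k,c.round(4),{round(float(e),3):int(x) for e,x in zip(h[1],h[0]) if x})
        zt=np.percentile(z,99.0)
        if k in('round','square'): zt=np.median(P[...,2][r&(d>0)&(P[...,2]>.058)])
        st(r&(abs(P[...,2]-zt)<.004),' topslab',P,im)
        st(r&(abs(P[...,2]-.05)<.004),' z50',P,im)
        st(r&(abs(P[...,2]-.012)<.003),' z12',P,im)
```

```text
top round [0.4478 0.0271 0.0695] {-0.005: 238, 0.0: 294, 0.005: 59, 0.01: 136, 0.015: 24, 0.02: 1, 0.025: 7, 0.03: 5, 0.045: 1, 0.05: 9, 0.055: 51, 0.06: 54, 0.065: 159, 0.07: 49, 0.075: 2}
 topslab 206 med [0.4467 0.0293 0.0674] mid [0.4468 0.0284 0.0672] ext [0.0386 0.0389 0.0079] mean [0.4471 0.0282 0.0674] rgb [167. 174. 176.]
 z50 6 med [0.441  0.0144 0.0532] mid [0.4479 0.0189 0.0517] ext [0.0413 0.023  0.0041] mean [0.4441 0.0177 0.0526] rgb [170. 177. 177.]
 z12 157 med [0.4411 0.0162 0.0119] mid [0.4472 0.0283 0.012 ] ext [0.0591 0.062  0.0059] mean [0.4454 0.0241 0.0119] rgb [142. 151. 156.]
top square [0.4937 0.1996 0.0761] {-0.005: 208, 0.0: 289, 0.005: 55, 0.01: 150, 0.015: 27, 0.02: 1, 0.025: 7, 0.03: 5, 0.055: 2, 0.06: 34, 0.065: 51, 0.07: 131, 0.075: 114, 0.08: 9}
 topslab 232 med [0.4962 0.2065 0.0745] mid [0.4964 0.2049 0.0737] ext [0.0412 0.045  0.0079] mean [0.4968 0.206  0.0743] rgb [170. 177. 179.]
 z50 none
 z12 170 med [0.4872 0.1899 0.012 ] mid [0.4969 0.2068 0.012 ] ext [0.053  0.0558 0.006 ] mean [0.4911 0.1951 0.012 ] rgb [137. 146. 152.]
top punch [ 0.538
[... 3971 characters left out ...]
0.0074] mean [ 0.5171 -0.2504  0.0498] rgb [41. 25. 15.]
 z12 12 med [ 0.5139 -0.2504  0.0124] mid [ 0.5132 -0.2526  0.0124] ext [0.0045 0.0085 0.005 ] mean [ 0.5139 -0.2516  0.0125] rgb [74. 76. 74.]
scene pink [ 0.4481 -0.1888  0.1007] {-0.005: 298, 0.0: 41, 0.04: 7, 0.045: 8, 0.05: 13, 0.055: 26, 0.06: 29, 0.065: 26, 0.07: 23, 0.075: 27, 0.08: 26, 0.085: 30, 0.09: 46, 0.095: 40, 0.1: 3}
 topslab 41 med [ 0.4516 -0.1925  0.0987] mid [ 0.4525 -0.1899  0.0982] ext [0.0189 0.0215 0.0052] mean [ 0.4511 -0.1922  0.0984] rgb [217. 123. 158.]
 z50 15 med [ 0.4541 -0.2003  0.0513] mid [ 0.4553 -0.1937  0.0503] ext [0.0169 0.0288 0.0072] mean [ 0.4544 -0.1953  0.0511] rgb [122.  68.  82.]
 z12 none
```

View pics/crop.png

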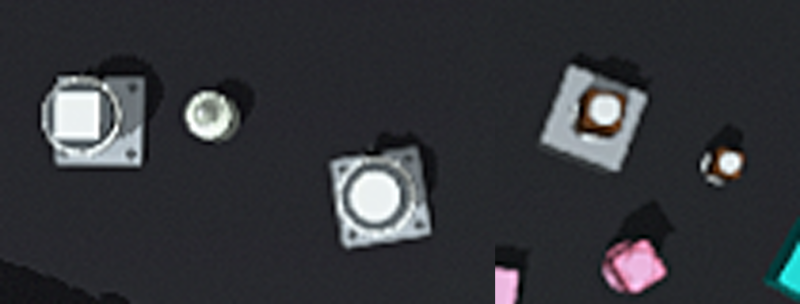

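The crop shows the square tab on the left stand (top ~213,231) and the round disc on the right stand (~289,251). The large brown punch sits in the grey block (~377,209), with the small brown and pink look-alikes beside it. Next: refine the cap, disc and handle yaw by casting rays.

```bash
cat >> h.py <<'E'
def cast(name,uv,z):
    c=calibration(name);K=np.array(c["mtx"]);T=np.array(c["world_from_camera"])
    p=cv2.undistortPoints(np.asarray(uv,float).reshape(-1,1,2),K,np.array([c["k1"],0,0,0.]))[:,0]
    r=np.c_[p[:,0],-p[:,1],-np.ones(len(p))]@T[:3,:3].T
    return T[:3,3]+r*((z-T[2,3])/r[:,2])[:,None]
def project(name,X):
    c=calibration(name);K=np.array(c["mtx"]);T=np.array(c["world_from_camera"])
    q=(np.asarray(X,float).reshape(-1,3)-T[:3,3])@T[:3,:3];q=q*[1,-1,-1]
    return cv2.projectPoints(q,np.zeros(3),np.zeros(3),K,np.array([c["k1"],0,0,0.]))[0][:,0]
E
python3 - <<'E'
from h import *
def blob(n,im,X,thr,z,box=14):
    u,v=project(n,X)[0].astype(int); g=im.min(2)[v-box:v+box+1,u-box:u+box+1]
    m=(g>thr).astype(np.uint8); k,l,s,c=cv2.connectedComponentsWithStats(m,connectivity=4)
    j=min(range(1,k),key=lambda i:np.hypot(*(c[i]-box))-.02*s[i,4])
    cnt=cv2.findContours((l==j).astype(np.uint8),cv2.RETR_EXTERNAL,cv2.CHAIN_APPROX_NONE)[0][0]
    e=cv2.fitEllipse(cnt)
    print(n,'area',s[j,4],'bb',s[j,:4],'thr',thr,'cen',cast(n,c[j]+[u-box,v-box],z)[0].round(4),'ell',cast(n,np.array(e[0])+[u-box,v-box],z)[0].round(4),np.round(e[1],1))
    return
for n in('top','scene'):
    im,d,P=load(n)
    for t in(150,180,200,220):
      for nm,X in(('disc',(.447,.0285,.069)),('cap',(.539,-.1728,.11))):
        print(nm,end=' ')
        try: blob(n,im,X,t,X[2])
        except Exception as e: print(t,e)
    # holder top & stand base outlines from depth-based mask -> pixels
    for nm,c,z,w,hw in(('holder',(.539,-.173),.05,.006,.045),('base',(.447,.0285),.012,.005,.045)):
        r=(np.hypot(P[...,0]-c[0],P[...,1]-c[1])<hw)&(abs(P[...,2]-z)<w)&(im.min(2)>70)
        px=np.argwhere(r)[:,::-1].astype(float); Q=cast(n,px,z)[:,:2]
        R=cv2.minAreaRect((Q*1000).astype(np.float32)); print(nm,n,R)
    r=(np.hypot(P[...,0]-.539,P[...,1]+.173)<.03)&(P[...,2]>.065)&(P[...,2]<.1)
    q=P[r]; print('handle',len(q),cv2.minAreaRect((q[:,:2]*1000).astype(np.float32)))
    if n=='scene':
        o=np.lexsort((q[:,1].round(3),)); 
        b=np.round(q[:,1]/.0025); print([(round(x*.0025,4),round(float(np.median(q[b==x,0])),4)) for x in np.unique(b)])
    r=(np.hypot(P[...,0]-.539,P[...,1]+.173)<.025)&(P[...,2]>.1)
    px=np.argwhere(r)[:,::-1].astype(float);print('htop',cv2.minAreaRect((cast(n,px,.106)[:,:2]*1000).astype(np.float32)))
E
```

```text
disc top area 143 bb [ 8  8 13 14] thr 150 cen [0.4473 0.0295 0.069 ] ell [0.4472 0.0295 0.069 ] [12.3 13. ]
cap top area 52 bb [11 11  8  8] thr 150 cen [ 0.5393 -0.1729  0.11  ] ell [ 0.5393 -0.1729  0.11  ] [7.3 7.3]
disc top area 133 bb [ 8  8 13 13] thr 180 cen [0.4474 0.0292 0.069 ] ell [0.4475 0.0292 0.069 ] [12.1 12.3]
cap top area 48 bb [11 11  8  8] thr 180 cen [ 0.5394 -0.1724  0.11  ] ell [ 0.5395 -0.1724  0.11  ] [6.8 7.3]
disc top area 125 bb [ 8  8 13 13] thr 200 cen [0.4472 0.0294 0.069 ] ell [0.4472 0.0294 0.069 ] [11.6 12. ]
cap top area 37 bb [11 12  7  7] thr 200 cen [ 0.5392 -0.1727  0.11  ] ell [ 0.5391 -0.1726  0.11  ] [6.  6.5]
disc top area 120 bb [ 8  9 13 12] thr 220 cen [0.4472 0.0293 0.069 ] ell [0.4471 0.0293 0.069 ] [11.4 11.7]
cap top area 28 bb [12 12  6  6] thr 220 cen [ 0.5393 -0.1728  0.11  ] ell [ 0.5393 -0.1729  0.11  ] [5.5 5.5]
holder top ((538.9533081054688, -172.5265350341797), (48.10472106933594, 50.75303649902344), 68.09713745117188)
base top ((447.1200256347656, 28.957632064819336), (53.47669219970703, 55.51608657836914), 8.612567901611328
[... 981 characters left out ...]
3439941406), 68.21792602539062)
base scene ((452.14337158203125, 28.96930694580078), (56.148094177246094, 54.806663513183594), 8.435809135437012)
handle 208 ((547.6112060546875, -168.92242431640625), (16.637224197387695, 31.0938777923584), 30.04316520690918)
[(np.float64(-0.185), 0.5492), (np.float64(-0.1825), 0.5493), (np.float64(-0.18), 0.5499), (np.float64(-0.1775), 0.5504), (np.float64(-0.175), 0.5509), (np.float64(-0.1725), 0.5512), (np.float64(-0.17), 0.5513), (np.float64(-0.1675), 0.5524), (np.float64(-0.165), 0.5526), (np.float64(-0.1625), 0.5464), (np.float64(-0.16), 0.5369)]
htop ((544.9188232421875, -171.95318603515625), (23.759883880615234, 30.017284393310547), 79.71853637695312)
```

```bash
cat >> h.py <<'E'
from scipy.spatial.transform import Rotation as Ro
def go(x,y,z,yaw=-9.7):
    s=get_state();q=s["orientation"];R=Ro.from_quat([q[1],q[2],q[3],q[0]])
    a=np.radians(yaw);Y=np.array([np.cos(a),np.sin(a),0]);Z=np.array([0,0,-1.]);X=np.cross(Y,Z)
    T=Ro.from_matrix(np.c_[X,Y,Z])
    print('t',round(s['clock'],2),'tcp',s['tcp_pos'].round(4),'shift',R.inv().apply(np.array([x,y,z])-s['tcp_pos']).round(4),'rot',np.degrees((R.inv()*T).as_rotvec()).round(2),'F',s['wrist_force'].round(2),'M',s['ft_torque'].round(3),'gap',round(s['finger_gap'],4),'grip',round(s['grip_force'],1))
E
python3 -c "
from h import *
go(.5404,-.1727,.19)"
```

```text
t 0.1 tcp [0.2113 0.5343 0.2305] shift [-0.5661 -0.5362  0.0412] rot [-9.000e-02  5.000e-02  7.811e+01] F [ 0.85  0.31 -0.05] M [0.113 0.009 0.005] gap 0.0853 grip 0.0
```

Emit:
drive_tool:
  deltas:
    - [[0, -0.566, -0.536, 0.041, 0, 0, 78], [0, -0.566, -0.536, 0.041, 0, 0, 78], [0, -0.566, -0.536, 0.041, 0, 0, 78], [0, -0.566, -0.536, 0.041, 0, 0, 78], [0, -0.566, -0.536, 0.041, 0, 0, 78], [0, -0.566, -0.536, 0.041, 0, 0, 78], [0, -0.566, -0.536, 0.041, 0, 0, 78], [0, -0.566, -0.536, 0.041, 0, 0, 78], [0, -0.566, -0.536, 0.041, 0, 0, 78], [0, -0.566, -0.536, 0.041, 0, 0, 78], [0, -0.566, -0.536, 0.041, 0, 0, 78], [0, -0.566, -0.536, 0.041, 0, 0, 78]]

```text
clock: 1.6
tcp_pos: [0.5281, -0.1463, 0.1914]
orientation: [-0.0, 0.764, 0.645, 0.0]
wrist_force: [0.6, 1.1, 0.2]
finger_gap: 0.0852
grip_force: 0.0
```

```bash
python3 -c "
from h import *
go(.5404,-.1727,.19)"
```

```text
t 1.6 tcp [ 0.5281 -0.1463  0.1914] shift [-0.024   0.0165  0.0014] rot [-0.02 -0.03  0.09] F [0.57 1.07 0.2 ] M [ 0.016 -0.072  0.005] gap 0.0852 grip 0.0
```

Emit:
drive_tool:
  deltas:
    - [[0, -0.024, 0.0165, 0.0014, 0, 0, 0], [0, -0.024, 0.0165, 0.0014, 0, 0, 0], [0, -0.024, 0.0165, 0.0014, 0, 0, 0]]

```text
clock: 1.98
tcp_pos: [0.5393, -0.17, 0.19]
orientation: [-0.001, 0.764, 0.646, -0.0]
wrist_force: [0.2, -0.3, 0.5]
finger_gap: 0.0852
grip_force: 0.0
```

Run:
```python
from h import *
go(.5404,-.1727,.065)
im,d,P=snap('scene');u,v=project('scene',(.54,-.172,.12))[0].astype(int)
cv2.imwrite('pics/above.png',cv2.resize(im[v-75:v+75,u-75:u+75],None,fx=4,fy=4,interpolation=cv2.INTER_CUBIC)[:,:,::-1])
print(u-75,v-75,project('scene',[get_state()['tcp_pos'],(.5404,-.1727,.11)]))
```

```text
t 1.98 tcp [ 0.5393 -0.17    0.19  ] shift [-0.0026  0.0017  0.125 ] rot [-0.09 -0.05  0.11] F [ 0.25 -0.3   0.45] M [ 0.009  0.044 -0.022] gap 0.0852 grip 0.0
172 85 [[244.98260509 128.62218126]
 [247.67008542 164.46406824]]
```

View pics/above.png

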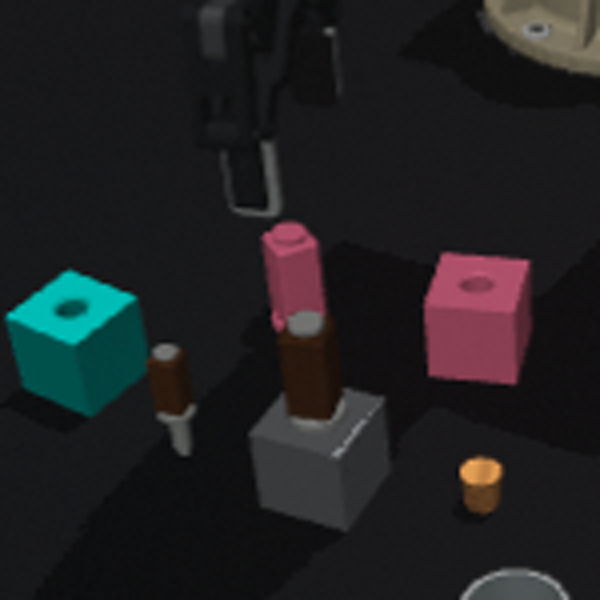

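The crop shows the open fingers above the punch (front tip ~ scene 235,137). The brown punch is in the grey block at ~ (248,165), with clear space around it. Descending part-way next.

Emit:
drive_tool:
  deltas:
    - [[0, 0, 0, 0.05, 0, 0, 0], [0, 0, 0, 0.06, 0, 0, 0], [0, 0, 0, 0.06, 0, 0, 0], [0, 0, 0, 0.06, 0, 0, 0]]

```text
clock: 2.52
tcp_pos: [0.541, -0.1707, 0.1323]
orientation: [0.001, 0.764, 0.646, 0.001]
wrist_force: [0.3, -1.2, 0.3]
finger_gap: 0.0854
grip_force: 0.0
```

```bash
python3 -c "
from h import *
go(.5404,-.1727,.065)"
```

```text
t 2.52 tcp [ 0.541  -0.1707  0.1323] shift [-0.002  -0.0004  0.0673] rot [0.14 0.03 0.14] F [ 0.31 -1.17  0.31] M [-0.052 -0.065  0.051] gap 0.0854 grip 0.0
```

Emit:
drive_tool:
  deltas:
    - [[0, -0.0015, 0, 0.04, 0, 0, 0], [0, -0.0015, 0, 0.067, 0, 0, 0], [0, -0.0015, 0, 0.067, 0, 0, 0], [0, -0.0015, 0, 0.067, 0, 0, 0]]

```text
clock: 3.02
tcp_pos: [0.541, -0.1727, 0.0653]
orientation: [0.001, 0.764, 0.646, 0.001]
wrist_force: [-0.5, 0.3, 0.4]
finger_gap: 0.0856
grip_force: 0.0
```

```bash
python3 -c "
from h import *
go(.5404,-.1727,.065)"
```

```text
t 3.02 tcp [ 0.541  -0.1727  0.0653] shift [-0.0001 -0.0006  0.0003] rot [0.15 0.04 0.12] F [-0.53  0.29  0.44] M [-0.021 -0.028 -0.002] gap 0.0856 grip 0.0
```

Emit:
drive_tool:
  deltas:
    - [[120, 0, 0, 0, 0, 0, 0], [170, 0, 0, 0, 0, 0, 0], [200, 0, 0, 0, 0, 0, 0], [220, 0, 0, 0, 0, 0, 0], [255, 0, 0, 0, 0, 0, 0], [255, 0, 0, 0, 0, 0, 0], [255, 0, 0, 0, 0, 0, 0], [255, 0, 0, 0, 0, 0, 0]]
  newtons: 25

```text
clock: 4.03
tcp_pos: [0.5399, -0.1722, 0.0639]
orientation: [0.0, 0.764, 0.646, 0.0]
wrist_force: [-2.1, 0.4, 4.7]
finger_gap: 0.0234
grip_force: 27.7
```

```bash
python3 -c "
from h import *
go(.5404,-.1727,.065)"
```

```text
t 4.03 tcp [ 0.5399 -0.1722  0.0639] shift [-0.0004  0.0005 -0.0011] rot [0.03 0.01 0.11] F [-2.12  0.35  4.68] M [ 0.079  0.286 -0.061] gap 0.0234 grip 27.7
```

Emit:
drive_tool:
  deltas:
    - [[255, 0, 0, 0, 0, 0, 0], [255, 0, 0, 0, 0, 0, 0], [255, 0, 0, -0.005, 0, 0, 0], [255, 0, 0, -0.015, 0, 0, 0], [255, 0, 0, -0.03, 0, 0, 0], [255, 0, 0, -0.05, 0, 0, 0], [255, 0, 0, -0.07, 0, 0, 0], [255, 0, 0, -0.09, 0, 0, 0], [255, 0, 0, -0.11, 0, 0, 0], [255, 0, 0, -0.11, 0, 0, 0], [255, 0, 0, -0.11, 0, 0, 0]]
  newtons: 80

```text
clock: 5.4
tcp_pos: [0.5396, -0.172, 0.1732]
orientation: [-0.0, 0.764, 0.646, -0.0]
wrist_force: [-0.2, -0.2, -1.7]
finger_gap: 0.0234
grip_force: 78.4
```

Run:
```python
from h import *
s=get_state();print(s['finger_gap'],s['grip_force'])
go(.448,.0294,.174)
im,d,P=snap('scene');u,v=project('scene',(.54,-.172,.15))[0].astype(int)
cv2.imwrite('pics/lift.png',cv2.resize(im[v-75:v+75,u-75:u+75],None,fx=4,fy=4,interpolation=cv2.INTER_CUBIC)[:,:,::-1]);print(u-75,v-75)
```

```text
0.023384741343452326 78.43392848968506
t 5.4 tcp [ 0.5396 -0.172   0.1732] shift [ 0.1834 -0.1238 -0.0008] rot [-0.02 -0.01  0.11] F [-0.2  -0.21 -1.69] M [ 0.002  0.029 -0.005] gap 0.0234 grip 78.4
170 72
```

View pics/lift.png

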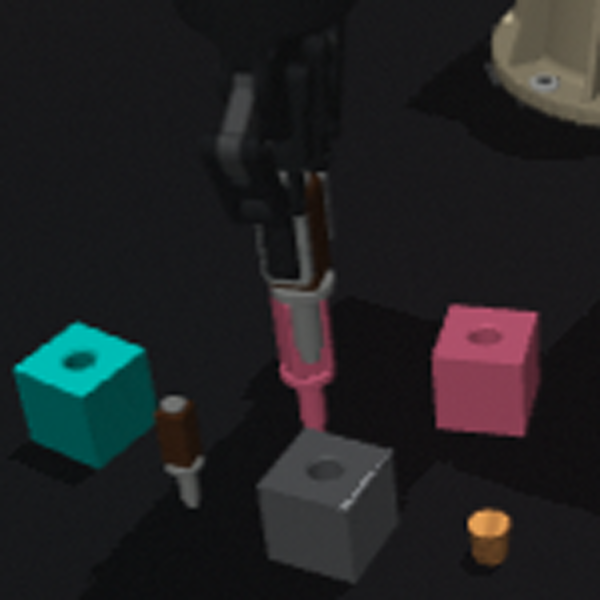

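Punch is out, held upright. The empty hole is at scene (251,190) and the tip at ~(247,162). Moving over the round disc.

Emit:
drive_tool:
  deltas:
    - [[255, 0.02, -0.0135, 0, 0, 0, 0], [255, 0.055, -0.037, 0, 0, 0, 0], [255, 0.095, -0.064, 0, 0, 0, 0], [255, 0.135, -0.091, 0, 0, 0, 0], [255, 0.165, -0.1115, 0, 0, 0, 0], [255, 0.18, -0.122, 0, 0, 0, 0], [255, 0.1836, -0.1241, 0, 0, 0, 0], [255, 0.1836, -0.1241, 0, 0, 0, 0], [255, 0.1836, -0.1241, 0, 0, 0, 0], [255, 0.1836, -0.1241, 0, 0, 0, 0]]

```text
clock: 6.7
tcp_pos: [0.4484, 0.0288, 0.1734]
orientation: [0.0, 0.764, 0.645, -0.0]
wrist_force: [0.1, -0.4, -2.5]
finger_gap: 0.0232
grip_force: 78.6
```

Run:
```python
from h import *
go(.4478,.0297,.174)
im,d,P=snap('scene');t=get_state()['tcp_pos'];o=t-[0,0,.0139]
uv=project('scene',[o,o-[0,0,.032],o-[0,0,.040],(.4478+.0015,.0297,.069)]);print(uv.round(1))
u,v=uv[2].astype(int)
g=im.min(2)
for r in range(int(uv[0,1])-4,int(uv[2,1])+6):
    row=im[r,u-14:u+15].max(1);print(r,row)
cv2.imwrite('pics/over.png',cv2.resize(im[v-60:v+60,u-60:u+60],None,fx=5,fy=5,interpolation=cv2.INTER_CUBIC)[:,:,::-1]);print(u,v)
```

```text
t 6.7 tcp [0.4484 0.0288 0.1734] shift [ 0.0008 -0.0008 -0.0006] rot [-0.    0.    0.04] F [ 0.08 -0.41 -2.46] M [ 0.009  0.029 -0.045] gap 0.0232 grip 78.6
[[350.8 117.1]
 [350.  130.6]
 [349.8 133.9]
 [349.  154. ]]
113 [28 26 26 26 26 25 27 26 20 17 88 74 27 19 20 23 21 20 21 68 92 55 22 16
 17 16 15 18 17]
114 [26 26 26 26 27 26 25 19 17 81 93 74 27 18 18 18 19 20 17 87 93 52 55 20
 17 17 15 16 17]
115 [ 26  25  25  26  25  26  17  16  35  84  68  89  89  70  66  69  52  49
  48  90  94  41 185  81  22  16  17  18  16]
116 [ 26  26  26  26  26  18  16  16  24  78  47  55  78  77  76  91  91  91
  90  93  69  69 196  86  21  16  18  17  17]
117 [ 26  26  26  28  19  17  17  17  33  93  68  54  42  42  41  46  47  46
  57  50  44 107 168  49  17  17  16  17  15]
118 [ 26  26  26  18  17  16  16  16  30  72  78 105 113 115 113  88  87  88
  67  66  66 154  93  30  16  16  17  15  15]
119 [ 26  27  19  17  17  16  17  17  17  42  76  85  93 106 111 112 113 111
 108  99  83  89  76  24  16  16  17  16  15]
120 [26 19 16 17 17 16 17 16 16 18 42 80 87 91 93 94 92 93 91 86 83 65 28 18
 1
[... 1014 characters left out ...]
44 19 17 16 16 15
 17 16 17 17 17]
132 [16 18 18 16 16 16 18 17 18 17 16 16 56 84 89 90 88 79 35 17 16 17 17 18
 17 16 15 18 17]
133 [19 18 18 17 17 17 17 16 18 17 16 16 34 79 90 90 84 58 21 15 18 16 15 16
 16 16 16 17 16]
134 [16 17 16 17 18 17 16 16 16 15 17 18 33 78 89 89 81 33 18 18 15 18 15 16
 18 16 16 17 16]
135 [18 16 16 17 17 18 18 16 16 18 16 18 17 93 88 86 80 34 16 17 17 18 17 18
 16 18 16 17 18]
136 [17 17 17 17 16 18 17 17 18 19 17 16 16 19 31 30 20 16 17 15 17 17 18 18
 17 16 17 18 18]
137 [16 17 18 16 18 16 18 15 16 17 17 17 16 16 18 16 17 17 16 17 17 15 17 17
 15 15 16 17 16]
138 [17 17 17 17 17 17 17 17 16 16 19 16 16 15 18 17 17 16 17 17 15 16 17 17
 17 17 15 17 16]
349 133
```

View pics/over.png

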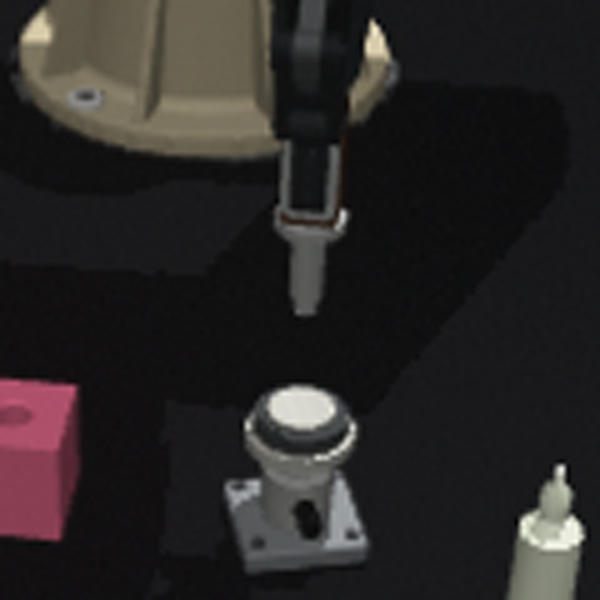

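The tip is at scene (349.6,134), within ~1 mm of the predicted axis and upright. The disc below it is at ~(349,154). Lowering to just above the disc.

Emit:
drive_tool:
  deltas:
    - [[255, 0.0005, 0, 0.015, 0, 0, 0], [255, 0.0005, 0, 0.032, 0, 0, 0], [255, 0.0005, 0, 0.041, 0, 0, 0], [255, 0.0005, 0, 0.043, 0, 0, 0], [255, 0.0005, 0, 0.043, 0, 0, 0], [255, 0.0005, 0, 0.043, 0, 0, 0]]

```text
clock: 7.5
tcp_pos: [0.4486, 0.03, 0.131]
orientation: [0.0, 0.764, 0.646, 0.0]
wrist_force: [-0.2, 1.2, -1.8]
finger_gap: 0.0232
grip_force: 78.6
```

```bash
cat >> h.py <<'E'
def avg(n=6):
    L=[]
    for i in range(n):
        read_camera('scene');s=get_state();L.append(np.r_[s['tcp_pos']*1000,s['wrist_force'],s['ft_torque']*10])
    print(round(s['clock'],2),np.mean(L,0).round(2),np.std(L,0).round(2))
E
python3 - <<'E'
from h import *
avg(8);go(.4478,.0297,.1229)
im,d,P=snap('scene')
cv2.imwrite('pics/near.png',cv2.resize(im[110:200,305:395],None,fx=6,fy=6,interpolation=cv2.INTER_CUBIC)[:,:,::-1])
E
```

```text
7.9 [ 4.4834e+02  3.0030e+01  1.3080e+02  1.0000e-02  1.7000e-01 -1.9500e+00
  7.0000e-02  1.0000e-02  4.0000e-02] [0.14 0.01 0.14 0.44 0.52 0.43 0.16 0.21 0.27]
t 7.9 tcp [0.4482 0.0301 0.1306] shift [-0.0004 -0.0003  0.0077] rot [ 0.01 -0.01  0.11] F [ 0.14 -0.62 -2.01] M [ 0.02  -0.013  0.016] gap 0.0231 grip 78.6
```

View pics/near.png

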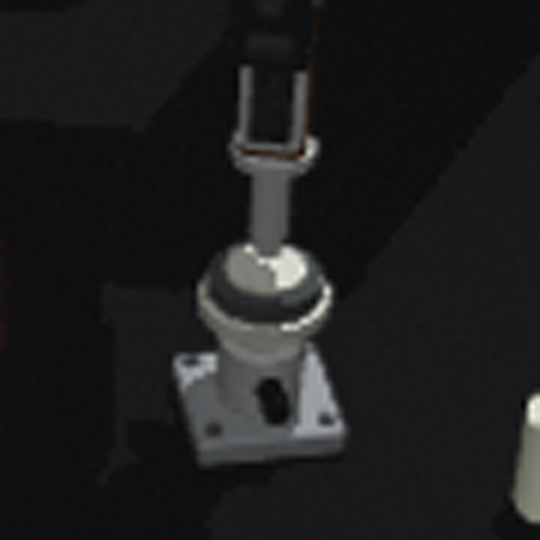

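The tip stands centred over the disc, which is at crop (267,268), with a gap of a few mm. Creeping down.

Emit:
drive_tool:
  deltas:
    - [[255, 0, 0, 0.003, 0, 0, 0], [255, 0, 0, 0.005, 0, 0, 0], [255, 0, 0, 0.006, 0, 0, 0], [255, 0, 0, 0.007, 0, 0, 0], [255, 0, 0, 0.007, 0, 0, 0]]

```text
clock: 8.57
tcp_pos: [0.448, 0.0301, 0.1234]
orientation: [-0.0, 0.764, 0.646, -0.0]
wrist_force: [-0.3, 0.8, -2.2]
finger_gap: 0.023
grip_force: 78.6
```

```bash
python3 -c "
from h import *
avg(5)"
```

```text
8.82 [ 4.4814e+02  3.0050e+01  1.2354e+02  8.0000e-02  2.3000e-01 -2.3500e+00
 -4.0000e-02 -4.0000e-02  2.8000e-01] [0.02 0.01 0.02 0.26 0.63 0.6  0.14 0.18 0.21]
```

Emit:
drive_tool:
  deltas:
    - [[255, 0, 0, 0.0005, 0, 0, 0], [255, 0, 0, 0.001, 0, 0, 0], [255, 0, 0, 0.001, 0, 0, 0], [255, 0, 0, 0.001, 0, 0, 0]]

```text
clock: 9.32
tcp_pos: [0.4482, 0.03, 0.1226]
orientation: [0.0, 0.764, 0.646, 0.0]
wrist_force: [0.3, -1.4, -0.2]
finger_gap: 0.0233
grip_force: 78.6
```

```bash
python3 -c "
from h import *
avg(5)"
```

```text
9.57 [ 4.4819e+02  3.0040e+01  1.2260e+02 -3.0000e-01  9.0000e-02 -6.0000e-02
 -1.0000e-02  3.0000e-01  1.1000e-01] [0.03 0.01 0.02 0.57 0.51 0.23 0.21 0.4  0.39]
```

Emit:
drive_tool:
  deltas:
    - [[255, 0, 0, 0.0005, 0, 0, 0], [255, 0, 0, 0.001, 0, 0, 0], [255, 0, 0, 0.001, 0, 0, 0]]

```text
clock: 9.95
tcp_pos: [0.4483, 0.03, 0.1218]
orientation: [0.0, 0.764, 0.646, 0.0]
wrist_force: [-0.2, 0.6, 4.7]
finger_gap: 0.0234
grip_force: 79.0
```

```bash
python3 -c "
from h import *
avg(5)"
```

```text
10.2 [ 4.4831e+02  3.0040e+01  1.2175e+02 -5.0000e-01  5.0000e-02  4.2300e+00
  2.2000e-01  1.7100e+00 -2.6000e-01] [0.01 0.01 0.04 0.33 0.27 0.43 0.26 0.22 0.34]
```

Emit:
drive_tool:
  deltas:
    - [[255, 0, 0, 0.0006, 0, 0, 0], [255, 0, 0, 0.0012, 0, 0, 0], [255, 0, 0, 0.0013, 0, 0, 0], [255, 0, 0, 0.0013, 0, 0, 0]]

```text
clock: 10.7
tcp_pos: [0.4488, 0.03, 0.121]
orientation: [0.001, 0.764, 0.646, 0.001]
wrist_force: [-1.7, 0.5, 8.5]
finger_gap: 0.0233
grip_force: 79.6
```

```bash
python3 -c "
from h import *
avg(6)"
```

```text
11.0 [ 4.4881e+02  3.0040e+01  1.2096e+02 -9.5000e-01  4.8000e-01  8.5200e+00
  8.6000e-01  2.7900e+00 -7.0000e-02] [0.01 0.01 0.01 0.68 0.38 0.29 0.08 0.21 0.23]
```

Emit:
drive_tool:
  deltas:
    - [[255, 0, 0, 0.0003, 0, 0, 0], [255, 0, 0, 0.0003, 0, 0, 0], [255, 0, 0, 0.0003, 0, 0, 0], [255, 0, 0, 0.0003, 0, 0, 0], [255, 0, 0, 0.0003, 0, 0, 0], [255, 0, 0, 0.0003, 0, 0, 0], [255, 0, 0, 0.0003, 0, 0, 0], [255, 0, 0, 0.0003, 0, 0, 0], [255, 0, 0, 0.0003, 0, 0, 0], [255, 0, 0, 0.0003, 0, 0, 0], [255, 0, 0, 0.0003, 0, 0, 0], [255, 0, 0, 0.0003, 0, 0, 0]]

```text
clock: 12.5
tcp_pos: [0.449, 0.0301, 0.1208]
orientation: [0.001, 0.764, 0.646, 0.001]
wrist_force: [-1.3, 0.3, 9.2]
finger_gap: 0.0234
grip_force: 79.7
```

```bash
python3 -c "
from h import *
avg(16)"
```

```text
13.3 [ 4.4896e+02  3.0050e+01  1.2079e+02 -9.9000e-01  3.5000e-01  8.9600e+00
  1.0800e+00  2.9400e+00 -7.0000e-02] [0.01 0.01 0.01 0.59 0.52 0.53 0.24 0.22 0.39]
```

About 11 N was held for over 2.3 s. Lifting straight off.

Emit:
drive_tool:
  deltas:
    - [[255, 0, 0, -0.001, 0, 0, 0], [255, 0, 0, -0.002, 0, 0, 0], [255, 0, 0, -0.003, 0, 0, 0], [255, 0, 0, -0.005, 0, 0, 0], [255, 0, 0, -0.01, 0, 0, 0], [255, 0, 0, -0.02, 0, 0, 0], [255, 0, 0, -0.035, 0, 0, 0], [255, 0, 0, -0.05, 0, 0, 0], [255, 0, 0, -0.053, 0, 0, 0], [255, 0, 0, -0.053, 0, 0, 0], [255, 0, 0, -0.053, 0, 0, 0]]

```text
clock: 14.68
tcp_pos: [0.4477, 0.0301, 0.1724]
orientation: [-0.0, 0.764, 0.646, -0.0]
wrist_force: [-0.5, 0.2, -1.8]
finger_gap: 0.023
grip_force: 78.5
```

```bash
python3 -c "
from h import *
avg(4);go(.5398,-.1721,.1735)"
```

```text
14.88 [ 4.4772e+02  3.0100e+01  1.7241e+02  9.0000e-02 -1.0000e-02 -1.9700e+00
 -8.0000e-02 -1.8000e-01 -1.2000e-01] [0.05 0.01 0.05 0.36 0.3  0.4  0.16 0.08 0.09]
t 14.88 tcp [0.4478 0.0301 0.1725] shift [-0.184   0.1244 -0.0011] rot [-0.05 -0.    0.11] F [-0.27 -0.3  -2.33] M [ 0.009 -0.031 -0.016] gap 0.023 grip 78.5
```

Emit:
drive_tool:
  deltas:
    - [[255, -0.02, 0.0135, 0, 0, 0, 0], [255, -0.055, 0.037, 0, 0, 0, 0], [255, -0.095, 0.064, 0, 0, 0, 0], [255, -0.135, 0.091, 0, 0, 0, 0], [255, -0.165, 0.1115, 0, 0, 0, 0], [255, -0.18, 0.122, 0, 0, 0, 0], [255, -0.184, 0.1244, 0, 0, 0, 0], [255, -0.184, 0.1244, 0, 0, 0, 0], [255, -0.184, 0.1244, 0, 0, 0, 0], [255, -0.184, 0.1244, 0, 0, 0, 0]]

```text
clock: 16.12
tcp_pos: [0.5399, -0.1711, 0.1731]
orientation: [-0.0, 0.763, 0.646, 0.0]
wrist_force: [-0.1, -0.2, -2.0]
finger_gap: 0.0232
grip_force: 78.7
```

Run:
```python
from h import *
avg(4);go(.5398,-.1721,.064)
im,d,P=snap('scene');t=get_state()['tcp_pos']
print(project('scene',[t-[0,0,.0539],(.5398,-.1721,.05)]))
u,v=project('scene',(.5398,-.1721,.05))[0].round().astype(int)
m=(im.max(2)[v-8:v+9,u-8:u+9]);print(u-8,v-8);print(m)
cv2.imwrite('pics/back.png',cv2.resize(im[120:220,200:300],None,fx=6,fy=6,interpolation=cv2.INTER_CUBIC)[:,:,::-1])
```

```text
16.32 [ 5.4004e+02 -1.7154e+02  1.7310e+02 -3.6000e-01  2.0000e-02 -1.8900e+00
 -1.2000e-01  5.0000e-02  6.0000e-02] [0.04 0.18 0.03 0.61 0.46 0.49 0.24 0.25 0.24]
t 16.32 tcp [ 0.5401 -0.1718  0.173 ] shift [-0.0004 -0.0003  0.109 ] rot [ 0.01 -0.    0.14] F [-0.65 -0.55 -1.43] M [-0.048 -0.003 -0.009] gap 0.0231 grip 78.7
[[247.64847654 160.55253808]
 [251.02346172 188.08723685]]
243 180
[[ 17  28  66  77  77  77  76  77  65  49  35  24  20  18  18  16  16]
 [ 28  67  76  76  77  77  77  77  77  77  76  78  66  40  32  26  21]
 [ 51  72  76  76  77  76  76  77  76  77  78  77  77  77  77  76  63]
 [ 73  77  77  77  76  77  77  76  76  77  78  77  76  78  76  77  76]
 [ 76  76  77  77  76  77  77  77  76  78  78  77  77  77  76  77  77]
 [ 76  77  77  75  77  76  77  80  80  80  80  76  77  77  77  76  77]
 [ 76  77  78  76  75  76  79  84  88  85  83  80  77  78  76  77  76]
 [ 75  78  77  76  72  74  69  61  58  59  63  72  77  76  77  78  77]
 [ 77  77  77  69  62  53  52  57  57  60  60  57  69  74  76  76  77]
 [ 78  78  77  65  45  49  53  56  58  59  59  56  58  70  76  77  77]
 [ 76  77  77  68  48  46  52  56  59  60  59  58  63  74  76  77  76]
 [ 77  77  77  77  65  52  53  57  59  60  64  66  75  78  77  77  77]
 [ 76  76  77  77  78  77  73  72  73  76  77  77  77  76  77  76  77]
 [ 76  76  77  78  78  77  77  77  77  76  76  76  77  77  77  77  81]
 [ 78  76  77  76  76  76  77  77  76  77  77  76  76  77  78  81 127]
 [ 75  76  76  76  77  76  77  77  77  76  77  76  75  75  77 128 101]
 [ 59  63  70  75  77  75  76  77  78  76  77  77  77  81  82 108  63]]
```

View pics/back.png

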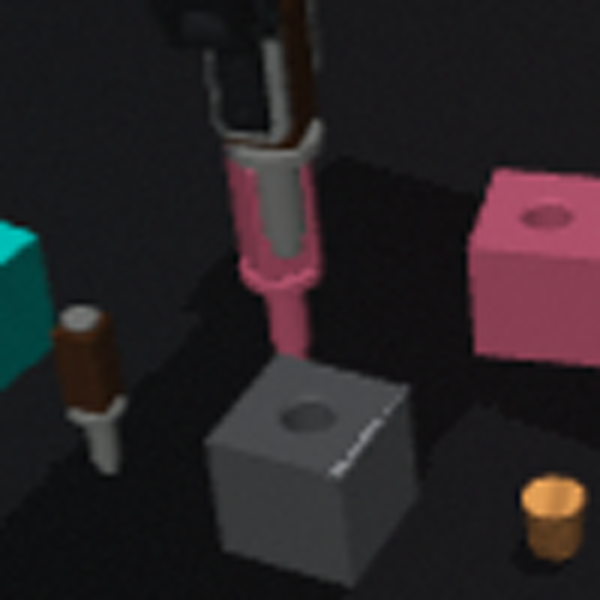

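The hole is at scene (250.9,189), where predicted within ~1 px. The tip is at ~(247.5,161). Inserting carefully.

Emit:
drive_tool:
  deltas:
    - [[255, -0.0003, 0, 0.02, 0, 0, 0], [255, -0.0003, 0, 0.045, 0, 0, 0], [255, -0.0003, 0, 0.058, 0, 0, 0], [255, -0.0003, 0, 0.064, 0, 0, 0], [255, -0.0003, 0, 0.068, 0, 0, 0], [255, -0.0003, 0, 0.072, 0, 0, 0], [255, -0.0003, 0, 0.075, 0, 0, 0], [255, -0.0003, 0, 0.078, 0, 0, 0], [255, -0.0003, 0, 0.081, 0, 0, 0], [255, -0.0003, 0, 0.084, 0, 0, 0], [255, -0.0003, 0, 0.084, 0, 0, 0]]

```text
clock: 17.75
tcp_pos: [0.5398, -0.1723, 0.0886]
orientation: [-0.0, 0.764, 0.645, -0.0]
wrist_force: [-0.1, -0.4, -2.7]
finger_gap: 0.0231
grip_force: 78.6
```

```bash
python3 -c "
from h import *
avg(4);go(.5399,-.1721,.0637)"
```

```text
17.95 [ 5.4008e+02 -1.7239e+02  8.8890e+01  4.6000e-01  1.0000e-02 -1.5700e+00
  2.9000e-01 -6.0000e-02 -1.5000e-01] [0.08 0.03 0.09 0.22 0.46 0.43 0.15 0.07 0.29]
t 17.95 tcp [ 0.5402 -0.1724  0.089 ] shift [ 0.0003 -0.0003  0.0253] rot [ 0.02 -0.    0.11] F [ 0.74 -0.33 -1.95] M [ 0.026 -0.009  0.035] gap 0.0233 grip 78.6
```

No forces, so the shank is in the hole. Going on to just above the seat.

Emit:
drive_tool:
  deltas:
    - [[255, 0, 0, 0.006, 0, 0, 0], [255, 0, 0, 0.012, 0, 0, 0], [255, 0, 0, 0.017, 0, 0, 0], [255, 0, 0, 0.021, 0, 0, 0], [255, 0, 0, 0.0235, 0, 0, 0], [255, 0, 0, 0.0245, 0, 0, 0], [255, 0, 0, 0.0245, 0, 0, 0]]

```text
clock: 18.82
tcp_pos: [0.5401, -0.1724, 0.0644]
orientation: [0.0, 0.764, 0.646, 0.0]
wrist_force: [0.4, -0.5, -2.2]
finger_gap: 0.023
grip_force: 78.4
```

```bash
python3 -c "
from h import *
avg(4);go(.5399,-.1721,.0637)"
```

```text
19.02 [ 5.4020e+02 -1.7245e+02  6.4570e+01  3.3000e-01  9.0000e-02 -1.9300e+00
 -5.0000e-02  5.0000e-02 -2.6000e-01] [0.01 0.01 0.02 0.6  0.31 0.15 0.2  0.11 0.12]
t 19.02 tcp [ 0.5402 -0.1725  0.0646] shift [ 0.0003 -0.0004  0.0009] rot [0.02 0.   0.11] F [ 0.08  0.03 -1.73] M [ 0.021  0.018 -0.033] gap 0.0233 grip 78.4
```

Emit:
drive_tool:
  deltas:
    - [[255, 0, 0, 0.0005, 0, 0, 0], [255, 0, 0, 0.001, 0, 0, 0], [255, 0, 0, 0.001, 0, 0, 0], [255, 0, 0, 0.001, 0, 0, 0]]

```text
clock: 19.52
tcp_pos: [0.5402, -0.1724, 0.064]
orientation: [0.0, 0.764, 0.646, 0.0]
wrist_force: [-2.7, 0.3, 6.0]
finger_gap: 0.0235
grip_force: 79.3
```

```bash
python3 -c "
from h import *
avg(4);go(.5399,-.1721,.0637)"
```

```text
19.73 [ 5.4019e+02 -1.7245e+02  6.4010e+01 -2.3200e+00  9.8000e-01  5.5700e+00
  2.2500e+00  4.2700e+00 -1.1000e-01] [0.02 0.02 0.   0.51 0.49 0.28 0.24 0.29 0.11]
t 19.73 tcp [ 0.5402 -0.1725  0.064 ] shift [ 0.0003 -0.0003  0.0003] rot [0.04 0.01 0.11] F [-1.76  0.22  5.48] M [0.253 0.4   0.006] gap 0.0233 grip 79.3
```

Seated on its collar. Letting go.

Emit:
drive_tool:
  deltas:
    - [[255, 0, 0, 0, 0, 0, 0], [255, 0, 0, 0, 0, 0, 0], [140, 0, 0, 0, 0, 0, 0], [60, 0, 0, 0, 0, 0, 0], [0, 0, 0, 0, 0, 0, 0], [0, 0, 0, 0, 0, 0, 0], [0, 0, 0, 0, 0, 0, 0], [0, 0, 0, 0, 0, 0, 0], [0, 0, 0, 0, 0, 0, 0]]
  newtons: 20

```text
clock: 20.85
tcp_pos: [0.5401, -0.1724, 0.0634]
orientation: [-0.0, 0.764, 0.646, 0.0]
wrist_force: [-0.3, -0.2, -0.7]
finger_gap: 0.0855
grip_force: 0.0
```

Emit:
drive_tool:
  deltas:
    - [[0, 0, 0, -0.01, 0, 0, 0], [0, 0, 0, -0.03, 0, 0, 0], [0, 0, 0, -0.06, 0, 0, 0], [0, 0, 0, -0.1, 0, 0, 0], [0, 0.04, -0.03, -0.14, 0, 0, 0], [0, 0.09, -0.06, -0.15, 0, 0, 0], [0, 0.13, -0.1, -0.15, 0, 0, 0], [0, 0.13, -0.1, -0.15, 0, 0, 0], [0, 0.13, -0.1, -0.15, 0, 0, 0]]

```text
clock: 21.98
tcp_pos: [0.4638, -0.0278, 0.2143]
orientation: [0.001, 0.764, 0.646, 0.001]
wrist_force: [0.4, 0.5, -0.5]
finger_gap: 0.0854
grip_force: 0.0
```

Run:
```python
from h import *
go(.5399,-.1721,.0637)
im,d,P=snap('scene')
cv2.imwrite('pics/end.png',cv2.resize(im[120:230,180:320],None,fx=5,fy=5,interpolation=cv2.INTER_CUBIC)[:,:,::-1])
```

```text
t 21.98 tcp [ 0.4638 -0.0278  0.2143] shift [-0.1297  0.0987  0.1508] rot [0.13 0.02 0.14] F [ 0.37  0.49 -0.53] M [-0.034  0.02  -0.033] gap 0.0854 grip 0.0
```

View pics/end.png

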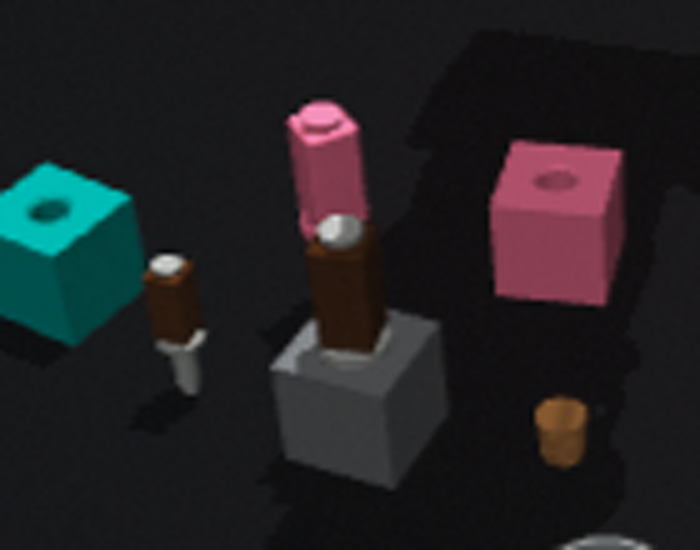

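The punch stands upright and seated in the grey holder (crop ~ (345,290)), the gripper is clear, and nothing else has moved.

```bash
python3 -c "
from workcell import *
print(hand_in())"
```

```text
the job is handed in; nothing more can be done
None
```

I marked the round disc at about 11 N for over 2 s, lifted the punch straight off, stood it back in its grey holder, released it and handed the job in at about 22 s; no verdict came back.

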